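# Fish a dropped change gear out from behind the lathe guard

### The arm

A 6-joint arm with a two-finger parallel gripper is mounted at the origin on the work surface. World frame = base frame: x ahead of the robot, y to its left, z up, the work surface at z = 0. Lengths are in m, angles in rad, forces in N, time in s.
With the tool pointing down it reaches from about 0.3 to 0.775 m from the base axis. Payload 14.6 kg.
Tool frame: the origin (TCP) lies on the centre line of the jaws, within the pads' length; the fingertips stand 17 mm ahead of it and the grasp point (between the pads) lies 2 mm behind it; z points along the fingers, x is the direction in which the jaws open and shut, and the axes are right-handed (so a half turn about z gives the same grasp; the last joint's range is limited). The gripper opens to 94 mm and grips with 3 to 60 N. Pads are 16 mm wide; open, the fingers measure 119 mm over their backs; the gripper's body (75 mm by 177 mm) begins 78 mm behind the grasp point.
Start: joints at [1.248, 0.3, 1.521, -0, 1.321, -0.067], TCP at [0.139, 0.532, 0.222] pointing down, gripper open.
Joint ranges: [-3.03, 3.03], [-0.79, 2.21], [0.23, 2.52], [-1.04, 4.18], [0, 3.07], [-2.55, 2.55]. Speed limits (rad/s): [2.22, 2.22, 2.57, 3.14, 3.14, 3.14].

### API

Orientations are given as [roll, pitch, yaw] about the fixed x, y, z axes, in that order (R = Rz(yaw) Ry(pitch) Rx(roll)).
In Python, from station import ctrl gives the robot as it stands. The module is installed in compiled form; this text tells all that it offers.
- The arm moves only by the tool drive_tool, never from a script. Its argument "increments" is a list of rows, each a list of 3 entries, a list of its own where there are three numbers: the turn, a rotation vector about the tool's x, y, z in degrees, then the shift along the tool's x, y, z in mm, then the opening, from 0 (shut) to 1 (fully open). In form: [[[ax, ay, az], [dx, dy, dz], hand], ...]. A call has 1 to 20 rows; each row shifts and turns the commanded pose from where the row before left it, along the tool's axes as they then stand; what a row does not reach is not made up. A row lasts 1/8 s, in which the tool goes at most 62.5 mm and 10.7 degrees, less where a joint would pass 70% of its speed; a pose out of reach is approached as far as the arm can. A call with a gripper value outside its range is refused whole. The fingers move at their own pace and stop on an object; "squeeze" is the grip in N (left out, the last holds). Time passes only in rows, so rows that do not move let the fingers close. It gives the time, the measured TCP pose, the force and the opening at its end, in the units of the state.
- ctrl.get_obs(): the state, without advancing time (a new reading comes with each control period).
- ctrl.camera(name): name is "side" or "top" or "wrist"; returns the picture (480x640x3 uint8, red, green, blue); there is no depth.
- ctrl.calibration(name): a dict with "fx", "fy", "cx", "cy" (pixels), "rvec" (rotation vector, rad) and "tvec" (3), from world to camera coordinates, as OpenCV has them. Camera axes: x right, y down, z forward; pixel columns grow to the right and rows downward; lengths in m; the calibration is good to about 2 mm. A picture is of the moment at which its call begins: read the wrist's pose just before it. calibration takes no time and is no camera call; for the wrist camera it gives the pose at the moment of the call.
- ctrl.hand_in(): hands the job in, once; it reports no verdict.
The state is a dict: "time_s": time; "qpos": joint angles; "joint_vel": joint speeds; "tau": joint torques, N m; "ee_pos": TCP position; "eef_rot": TCP orientation; "force": force on the tool from outside, world axes, zero at the start; "moment": the same for the moment, N m; "grip_width": finger opening in m.
Only numpy, scipy, OpenCV 4.12 (cv2) and the standard library are available. Lean on these libraries where they do the work, as an engineer would, in place of code of your own. Each camera call takes 0.05 s, during which the arm holds its last target.

### The job

A small change gear has fallen under the barred guard on the lathe bed, too deep and too low for the gripper. Take the telescopic swarf hook (its rod is not always pulled out equally far) from its wooden rest, pass it nose-down in through the guard's open end, draw the gear right out of the guard with it onto the open part of the bed and put the hook back in both notches of its rest with the bent end pointing down. Set the gear down flat in the blue tray, not dropped, without forcing the guard or pushing the loose tin, chuck jaw or chuck key about.

Things in the scene. Friction and masses are not known exactly. Their poses are not given: they have to be found in the camera images.
- bed: Fixed bright steel plate with green edges, 150 mm (x) by 315 mm (y), top face 18 to 30 mm above the bench. Origin: on its top face, in the middle of the guard's open end; z up. The plate runs from y = -145 (inside the guard) to y = +170 mm (open part).
- guard: Fixed green guard, same frame as bed: 5 mm side walls (inner faces x = +/-70 mm), end wall (inner face y = -140 mm), 77 mm high; roof of six dark 7 mm round bars along x, 26.5 mm apart (first, yellow, at y = -6 mm), underside 75 mm above the bed, tops 82 mm. Open only at y = 0, facing +y: 140 mm wide by 75 mm high.
- gear: Loose brass-coloured gear lying flat inside the guard, its centre 106 to 111 mm in from the open end, close to the end wall: 52 mm outside diameter (fine teeth stand 1.5 mm proud to look at only), 10 mm thick, 22 mm through bore, dark dots on its faces, about 140 g. Origin: centre of its underside; z is its axis.
- hook: Loose telescopic swarf hook, 220 g: orange 16 mm square handle (x = -102 to -2 mm), dark disc, 56 mm diameter, 5 mm thick, at x = 0, 12 mm sleeve to x = 100; from it an 8 mm rod stands out by an UNKNOWN length: tip at x = 150 to 240 mm, bent to -z, round end (radius 4) 14 mm below the axis. Its lock holds the rod firmly. Origin: disc centre on the axis; x to the tip, z up on the rest.
- hook_grip (a point): Good place to grip the handle: on its axis at x = -35 mm in the frame of hook, 60 mm above the bench on the rest, free on both sides and below. The disc (28 mm radius) keeps a level rod too high over the bed: only tilted nose-down, 6 to 10 degrees, does the tip get behind or into a 10 mm thick part. The tip's reach is not measured: look, or feel for the end wall or the gear.
- rest: Fixed wooden rest, base 200 by 70 by 12 mm, with two 12 mm thick, 54 mm wide notched uprights, 70 mm high. Origin: on the bench; x along the hook lying on it. Handle notch at x = -88 mm, 22 mm wide, floor 52 mm high; rod notch at x = +50 mm, 18 mm wide, floor 54 mm high.
- rest_seat (a point): Point 60 mm above the rest's origin where the hook's origin (disc centre) lies when it is on the rest.
- tray: Fixed shallow blue open tray, 140 by 140 mm, 22 mm high, 5 mm walls and floor. Origin: centre of its underside.
- tray_in (a point): Centre of the blue tray's inner floor, 5 mm above the bench.
- tin: Loose yellow and blue tin, 72 mm diameter, 85 mm high, 0.4 kg; bystander. Origin: centre of its underside.
- jaw: Loose stepped steel chuck jaw, 60 by 22 by 32 mm, 0.2 kg; bystander. Origin: centre of its underside.
- key: Loose T-shaped chuck key lying on the bench, about 130 by 110 mm, 12 mm thick, 0.3 kg; bystander. Origin: on the bench under its stem's middle.
Things that resemble listed ones, but are neither listed nor needed, are in the scene too. Of the things like the rest, leave any that is purple or yellow; of the rest the larger one is meant.

How it is judged:
On the way, in this order (a step that is already met when the one before it is completed fails the run):
1. The hook pulls or touches the gear while the gear is still under the guard (contact force between hook and gear above 0.2 N and y of gear in the frame of bed below -0.03 m), for 0.05 s.
2. The whole gear has been drawn out of the guard, not held by the fingers, and lies flat on the open part of the bed: its centre at least 35 mm outside the open end (y of gear in the frame of bed above 0.035 m and z of gear in the frame of bed below 0.006 m and contact force between the fingers and gear below 0.05 N and angle between the z axis of gear and the z axis of bed, either way round below 0.15 rad), for 0.2 s.
At the end, for the whole second after the job is handed in: The gear lies flat (within 0.12 rad) on the blue tray's floor, its centre within 60 mm of the floor's centre, at rest; the hook lies in both notches of its rest, bent end down (within 0.25 rad), its disc centre within 30 mm of its seat and within 8 mm of the seat's height, at rest (horizontal distance between gear and tray_in below 0.06 m and z of gear in the frame of tray_in below 0.006 m and angle between the z axis of gear and the z axis of tray, either way round below 0.12 rad and linear speed of each of gear, hook below 0.02 m/s and distance between hook and rest_seat below 0.03 m and z of hook in the frame of rest_seat between -0.008 and 0.008 m and angle between hook's own z axis and vertical below 0.25 rad); the robot touches nothing.
It fails at once if The tin, chuck jaw or chuck key was shifted by more than 3 cm (distance of any of tin, jaw, key from where it was at the start of the episode above 0.03 m).
It fails at once if The guard was forced (more than 30 N) (contact force between guard and anything else above 30 N).
It fails at once if The gear was let go more than 40 mm above the tray's floor (horizontal distance between gear and tray_in below 0.09 m and z of gear in the frame of tray_in above 0.04 m and contact force between the fingers and gear below 0.02 N).
It also fails if it takes over 69 s, if anything falls off the work surface, if the arm or the gripper's body presses on something with over 40 N, if the wrist force passes 120 N, or if a joint passes its speed limit or range.

## Working session

There is one attempt and no reset: what is moved stays moved. The work goes in short steps, Python scripts to look and compute and a tool call to move; the robot and the scene stay as the last step left them, time stands still between calls to the robot, and variables do not carry over. Pictures are saved under pics/ and viewed, and the job is handed in when it is done.

Besides the shell and the picture viewer there is one more tool, called after "Call:" as name(argument=value, ...) on one line, values as JSON. drive_tool: Moves the arm, as the interface text tells. Its arguments: {"type":"object","properties":{"increments":{"type":"array"},"squeeze":{"type":"number"}},"required":["increments"]}

```bash
mkdir -p pics; python3 - <<'E'
from station import ctrl
import cv2
for n in ["side","top","wrist"]:
    c=ctrl.calibration(n); im=ctrl.camera(n); cv2.imwrite(f"pics/{n}0.png",im[:,:,::-1]); print(n,c)
print(ctrl.get_obs())
E
```

```text
side {'fx': 592.5768558822557, 'fy': 592.5768558822557, 'cx': 318.4361776348819, 'cy': 239.42013735191222, 'rvec': array([ 1.93841254, -0.87723338,  0.49045592]), 'tvec': array([-0.28098121,  0.26960047,  1.35754056])}
top {'fx': 591.8151489011034, 'fy': 591.8151489011034, 'cx': 315.9774741977413, 'cy': 239.510886686109, 'rvec': array([ 2.15069761, -2.09632801,  0.20059215]), 'tvec': array([0.03857827, 0.50913065, 1.63792668])}
wrist {'fx': 338.3841283641407, 'fy': 338.3841283641407, 'cx': 319.6362261851729, 'cy': 236.73745681938402, 'rvec': array([-2.30963988, -1.78423514, -0.23975445]), 'tvec': array([-0.5496261 , -0.02705479,  0.39153117])}
{'time_s': 0.15, 'qpos': array([ 1.24837542e+00,  3.00349702e-01,  1.52143460e+00, -4.01423953e-06,
        1.32070462e+00, -6.65856745e-02]), 'joint_vel': array([ 0.0006359 , -0.00040179, -0.0010177 ,  0.00028382,  0.0003427 ,
        0.00062221]), 'tau': array([ 1.34659356e-03, -5.31971633e+01, -3.52814376e+01,  7.08566001e-02,
        2.36260478e-02, -7.07474305e-05]), 'ee_pos': array([0.13911665, 0.53192321, 0.22201488]), 'eef_rot': array([-3.14153690e+00,  8.94540903e-04,  1.31496211e+00]), 'force': array([ 0.2423869 , -0.0907534 , -0.75270596]), 'moment': array([ 0.0477602 , -0.01106003,  0.03931599]), 'grip_width': 0.09402619306762838}
```

View pics/top0.png

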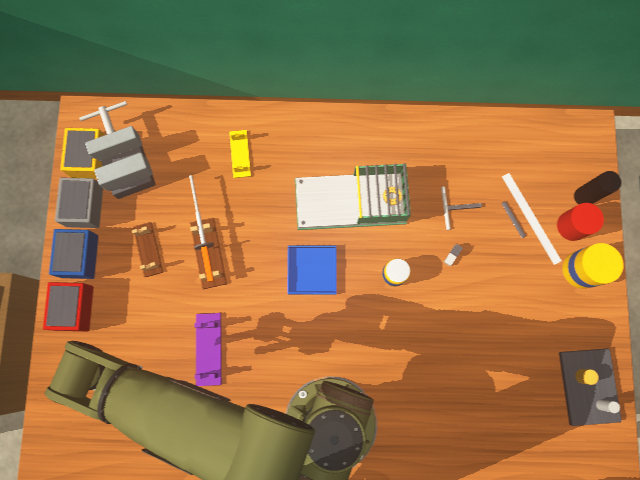

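View pics/side0.png

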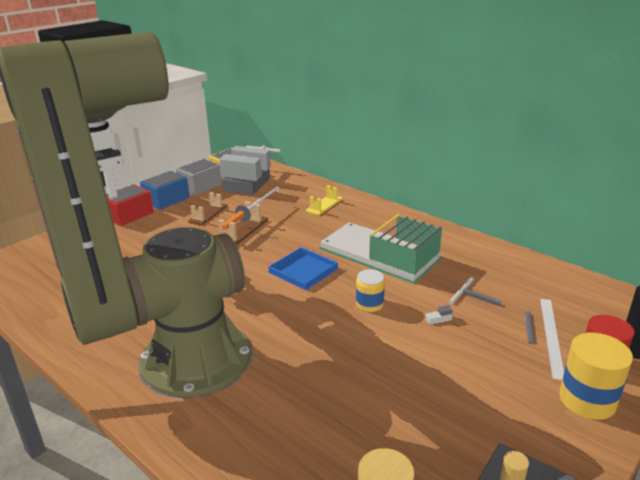

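View pics/wrist0.png

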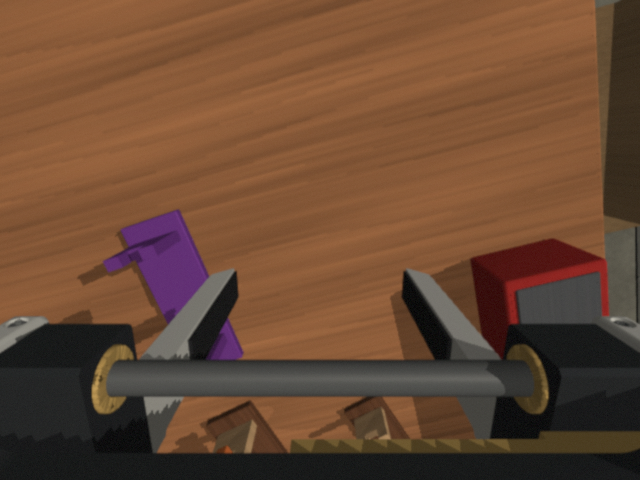

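The top view shows these things:
- **Hook and rests:** the hook lies on the larger wooden rest at (209,253). The lookalikes are the small wooden rest (147,250), the purple one (208,348) and the yellow one (240,153).
- **Bed and guard:** the bed is at (330,200) with its guard at (383,192). The gear is under the guard at (392,196).
- **Tray:** the tray is at (315,270). The blue bin at (73,253) is a lookalike.
- **Bystanders:** the small tin is at (397,270), the jaw at (454,254) and the key at (455,207). The big tin on the right is a lookalike.

I'll check close crops before measuring.

```bash
cat > h.py <<'E'
import numpy as np, cv2
from station import ctrl
def cal(n):
    c=ctrl.calibration(n); K=np.array([[c['fx'],0,c['cx']],[0,c['fy'],c['cy']],[0,0,1]]); R,_=cv2.Rodrigues(c['rvec']); return K,R,np.array(c['tvec']).ravel()
def ray(C,uv):
    K,R,t=C; d=R.T@np.linalg.solve(K,[uv[0],uv[1],1.]); return -R.T@t,d/np.linalg.norm(d)
def onz(C,uv,z):
    o,d=ray(C,uv); return o+d*(z-o[2])/d[2]
def proj(C,p):
    K,R,t=C; q=K@(R@np.asarray(p,float)+t); return q[:2]/q[2]
def tri(C1,u1,C2,u2):
    o1,d1=ray(C1,u1);o2,d2=ray(C2,u2)
    s=np.linalg.lstsq(np.c_[d1,-d2],o2-o1,rcond=None)[0]
    a=o1+s[0]*d1;b=o2+s[1]*d2
    return (a+b)/2,np.linalg.norm(a-b)
E
python3 - <<'E'
import cv2
t=cv2.imread('pics/top0.png'); s=cv2.imread('pics/side0.png')
def crop(im,x,y,w,h,k,n): cv2.imwrite(n,cv2.resize(im[y:y+h,x:x+w],None,fx=k,fy=k,interpolation=cv2.INTER_CUBIC))
crop(t,125,165,130,130,4.5,'pics/c_hook.png')
crop(t,280,150,145,160,3.7,'pics/c_bed.png')
crop(s,180,170,150,120,5,'pics/c_hs.png')
crop(s,260,190,200,130,4,'pics/c_bs.png')
E
```

```text
(no output)
```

View pics/c_hook.png

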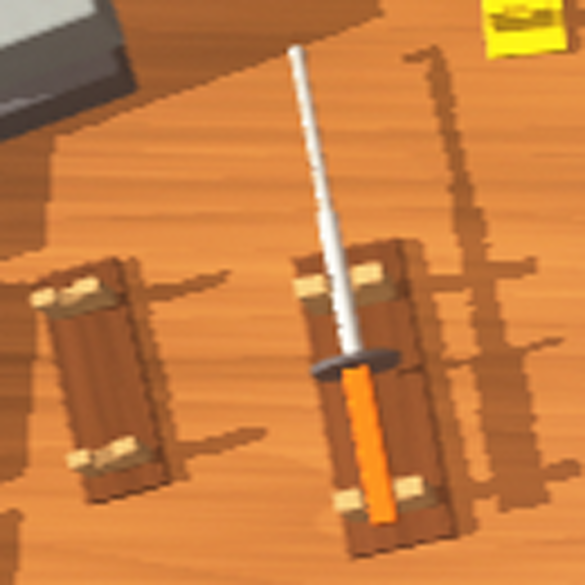

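View pics/c_bed.png

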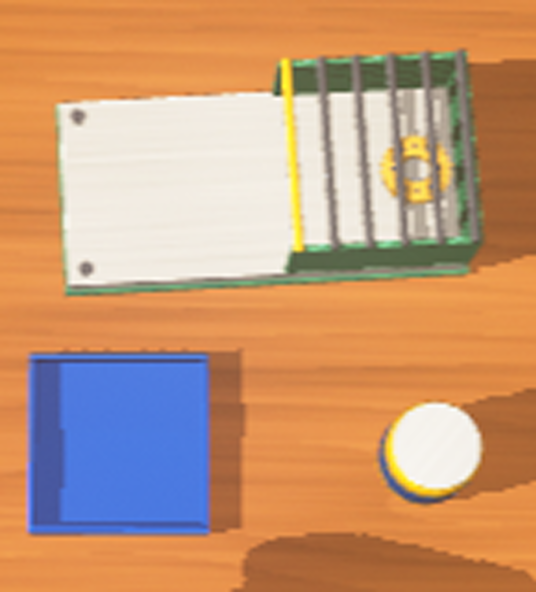

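View pics/c_hs.png

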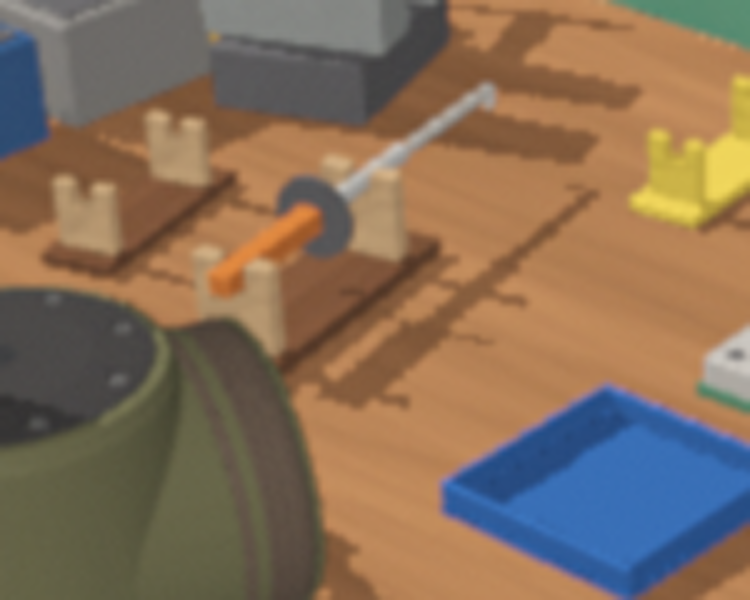

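View pics/c_bs.png

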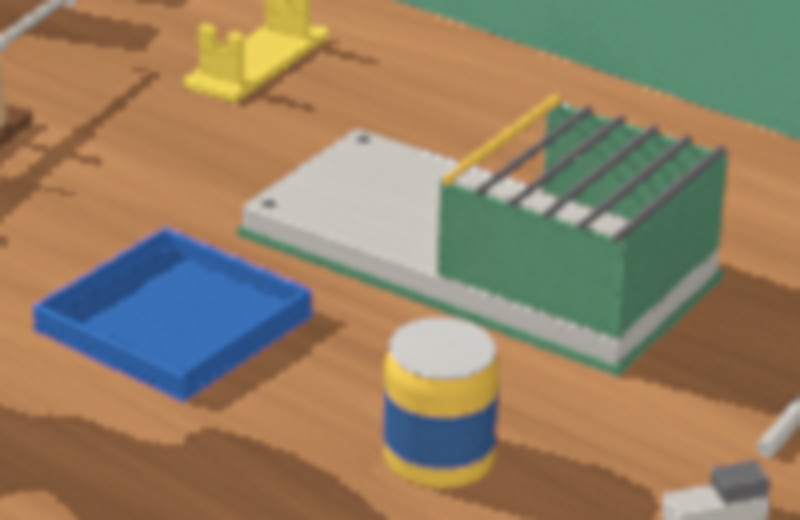

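```bash
python3 - <<'E'
from h import *
np.set_printoptions(precision=4,suppress=True)
T=cal('top');S=cal('side')
h=lambda u,v:(125+u/4.5-.4,165+v/4.5-.4)
b=lambda u,v:(280+u/3.7-.4,150+v/3.7-.4)
hs=lambda u,v:(180+u/5-.4,170+v/5-.4)
bs=lambda u,v:(260+u/4-.4,190+v/4-.4)
for n,a,c in [('tip',h(297,49),hs(487,94)),('disc',h(354,362),hs(315,216)),('hend',h(384,520),hs(225,280)),
 ('bedL far',b(57,104),bs(362,131)),('bedL near',b(66,286),bs(245,207)),
 ('ybar far',b(286,61),bs(556,97)),('ybar near',b(299,249),bs(445,180)),('lastbar far',b(463,52),bs(722,150)),('lastbar near',b(477,238),bs(618,236)),
 ('trayL',b(30,533),bs(36,312)),('tray far L',b(30,353),bs(167,230)),('tray near R',b(209,533),bs(182,375)),('trayfarR',b(208,352),bs(311,294)),('tintop',b(436,447),bs(442,347))]:
    print(n,*tri(T,a,S,c))
print('hook z60',onz(T,h(297,49),.060),onz(T,h(354,362),.060),onz(T,h(384,520),.06))
for z in (.018,.024,.03):
  print(z,'bed',onz(T,b(57,104),z)[:2],onz(T,b(66,286),z)[:2],'bar',onz(T,b(286,61),z+.0785)[:2],onz(T,b(299,249),z+.0785)[:2],'gear',onz(T,b(417,170),z+.01)[:2])
# rest bases corners
for p in [(293,258),(402,238),(455,535),(352,557)]: print('rest',onz(T,h(*p),.012)[:2])
for p in [(58,104),(66,289),(300,253)]: pass
print('jaw,key',onz(T,(454,254),.02),onz(T,(447,207),.01))
E
```

```text
tip [0.6835 0.4194 0.0578] 0.0033816917681944846
disc [0.4811 0.3692 0.0606] 0.0009870908761787152
hend [0.3832 0.3427 0.0645] 0.0028318667608118035
bedL far [0.6978 0.1163 0.0249] 0.005168330045189384
bedL near [0.5489 0.1054 0.0257] 0.0026750274769074644
ybar far [ 0.7093 -0.0581  0.1089] 8.181506288246814e-05
ybar near [ 0.5633 -0.0694  0.1063] 0.001312215472559374
lastbar far [ 0.7198 -0.1922  0.1079] 0.0013413641394743932
lastbar near [ 0.5751 -0.2025  0.1073] 0.0009941559528191472
trayL [0.3552 0.1276 0.0181] 0.001721592967540444
tray far L [0.4951 0.1328 0.0198] 0.0002901636772486943
tray near R [ 0.3578 -0.0097  0.0242] 0.0008106046117882645
trayfarR [ 0.4984 -0.0051  0.019 ] 0.0029933834467912967
tintop [ 0.4203 -0.1756  0.0858] 0.0011350403572875604
hook z60 [0.6842 0.4178 0.06  ] [0.4815 0.369  0.06  ] [0.3826 0.3443 0.06  ]
0.018 bed [0.698  0.1183] [0.5496 0.1065] bar [ 0.7133 -0.059 ] [ 0.566  -0.0706] gear [ 0.6483 -0.1682]
0.024 bed [0.6962 0.1181] [0.5483 0.1063] bar [ 0.7113 -0.0585] [ 0.5646 -0.0701] gear [ 0.6467 -0.1674]
0.03 bed [0.6944 0.1179] [0.547  0.1061] bar [ 0.7094 -0.0581] [ 0.5633 -0.0697] gear [ 0.6451 -0.1667]
rest [0.5575 0.4221]
rest [0.5726 0.3521]
rest [0.3797 0.3072]
rest [0.364  0.3719]
jaw,key [ 0.481  -0.3475  0.02  ] [ 0.6226 -0.3318  0.01  ]
```

Hook: disc (0.481, 0.369), tip about 207 mm ahead of it, yaw about 14°. The gear sits at bed (0, -109) mm and the bed top is at about 27 mm. All of this agrees with the sizes given. Next I'll refine the handle by colour and work out the first move.

```bash
cat >> h.py <<'E'
from scipy.spatial.transform import Rotation as Ro
def plan(target,yaw=None,tilt=0):
    """print remaining shift in tool axes now, and the turn (deg rotvec, tool axes) to goal orientation: tool x at world angle yaw, down, tilt about tool x"""
    o=ctrl.get_obs(); R=Ro.from_euler('xyz',o['eef_rot']); p=np.array(o['ee_pos'])
    print('t',round(o['time_s'],2),'p',p.round(4),'F',np.round(o['force'],1),'w',round(o['grip_width'],4),'q',np.degrees(o['qpos']).round(1))
    if yaw is not None:
        G=Ro.from_euler('z',yaw,degrees=True)*Ro.from_euler('x',180,degrees=True)*Ro.from_euler('x',tilt,degrees=True)
        print('turn',np.degrees((R.inv()*G).as_rotvec()).round(2)); print('shift in goal axes',(G.inv().apply(np.array(target)-p)*1000).round(1))
    print('shift now axes',(R.inv().apply(np.array(target)-p)*1000).round(1))
E
python3 - <<'E'
from h import *
im=cv2.cvtColor(cv2.imread('pics/top0.png'),cv2.COLOR_BGR2HSV)
m=cv2.inRange(im,(8,215,200),(18,255,255)); m[:240]=0;m[290:]=0;m[:,:195]=0;m[:,225:]=0
n,l,st,ce=cv2.connectedComponentsWithStats(m);i=1+np.argmax(st[1:,4]);print(st[i],ce[i])
ys,xs=np.where(l==i);T=cal('top')
P=np.array([onz(T,(x,y),.066)[:2] for x,y in zip(xs,ys)]);c=P.mean(0);u,s,v=np.linalg.svd(P-c);d=v[0]*np.sign(v[0][0]);t=(P-c)@d
print(c,np.degrees(np.arctan2(d[1],d[0])),t.min(),t.max())
S=cal('side'); print('upr', [onz(T,(125+u/4.5-.4,165+v/4.5-.4),.07)[:2].round(4) for u,v in((378,492),(339,279))])
plan([.4475,.3606,.13],103.9)
E
```

```text
[201 247  12  35 192] [206.80208333 263.38541667]
[0.42882785 0.35478477] 14.299601097863677 -0.04939321310882975 0.04919348968786521
upr [array([0.3987, 0.3473]), array([0.5323, 0.3796])]
t 0.15 p [0.1391 0.5319 0.222 ] F [ 0.2 -0.1 -0.8] w 0.094 q [71.5 17.2 87.2 -0.  75.7 -3.8]
turn [-2.000e-02  5.000e-02 -2.856e+01]
shift in goal axes [-240.4  258.2   92. ]
shift now axes [-87.6 341.7  92.1]
```

Call:
drive_tool(increments=[[[0,0,-9.55],[0,0,0],1],[[0,0,-9.55],[0,0,0],1],[[0,0,-9.55],[0,0,0],1],[[0,0,0],[-30.2,32,11.5],1],[[0,0,0],[-30.2,32,11.5],1],[[0,0,0],[-30.2,32,11.5],1],[[0,0,0],[-30.2,32,11.5],1],[[0,0,0],[-30.2,32,11.5],1],[[0,0,0],[-30.2,32,11.5],1],[[0,0,0],[-30.2,32,11.5],1],[[0,0,0],[-30.2,32,11.5],1],[[0,0,0],[0,0,0],1],[[0,0,0],[0,0,0],1]])

```text
time_s: 1.78
ee_pos: [0.4456, 0.3597, 0.1304]
eef_rot: [-3.141, -0.0, 1.815]
force: [0.1, 0.7, 1.0]
grip_width: 0.0939
```

```bash
python3 - <<'E'
from h import *
plan([.4453,.359,.058],104)
W=cal('wrist')
im=ctrl.camera('wrist');cv2.imwrite('pics/w1.png',im[:,:,::-1])
hs=cv2.cvtColor(im,cv2.COLOR_RGB2HSV);m=cv2.inRange(hs,(6,200,120),(18,255,255))
n,l,st,ce=cv2.connectedComponentsWithStats(m);i=1+np.argmax(st[1:,4]);print(st[i],ce[i],onz(W,ce[i],.068))
E
```

```text
t 1.77 p [0.4456 0.3597 0.1304] F [0.1 0.7 1. ] w 0.0939 q [ 35.2  25.2  89.1   0.   65.8 -68.7]
turn [-0.02 -0.   -0.02]
shift in goal axes [-0.6 -0.5 72.4]
shift now axes [-0.6 -0.4 72.4]Traceback (most recent call last):
  File "<stdin>", line 6, in <module>
    return _wrapfunc(a, 'argmax', axis=axis, out=out, **kwds)
    return bound(*args, **kwds)
ValueError: attempt to get argmax of an empty sequence
```

View pics/w1.png

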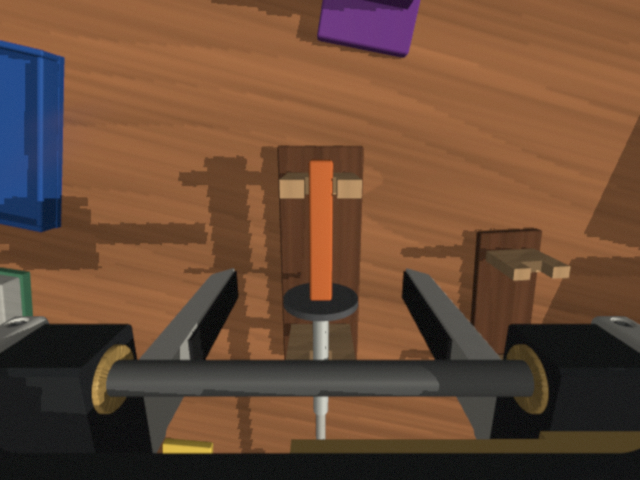

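The hook's handle is centred between the fingers at column 321 and sits in the larger wooden rest. I'll descend and grip.

Call:
drive_tool(increments=[[[0,0,0],[-0.5,-0.5,18],1],[[0,0,0],[0,0,18],1],[[0,0,0],[0,0,18],1],[[0,0,0],[0,0,18.4],1],[[0,0,0],[0,0,0],0.5],[[0,0,0],[0,0,0],0],[[0,0,0],[0,0,0],0],[[0,0,0],[0,0,0],0],[[0,0,0],[0,0,0],0],[[0,0,0],[0,0,0],0]], squeeze=60)

```text
time_s: 3.08
ee_pos: [0.4457, 0.359, 0.0582]
eef_rot: [3.141, -0.0, 1.815]
force: [-0.9, -0.3, -0.4]
grip_width: 0.0375
```

Call:
drive_tool(increments=[[[0,0,0],[0,0,0],0],[[0,0,0],[0,0,0],0],[[0,0,0],[0,0,0],0],[[0,0,0],[0,0,0],0],[[0,0,0],[0,0,0],0],[[0,0,0],[0,0,0],0]], squeeze=60)

```text
time_s: 3.82
ee_pos: [0.4456, 0.359, 0.058]
eef_rot: [-3.142, -0.0, 1.815]
force: [0.1, -0.1, -0.1]
grip_width: 0.0155
```

Call:
drive_tool(increments=[[[0,0,0],[0,0,-15],0],[[0,0,0],[0,0,-30],0],[[0,0,0],[0,0,-30],0],[[0,0,0],[0,0,-30],0],[[0,0,4],[0,0,-15],0],[[0,0,9.5],[0,0,0],0],[[0,0,9.5],[0,0,0],0],[[0,0,9.5],[0,0,0],0],[[0,0,9.5],[0,0,0],0],[[0,0,9.5],[0,0,0],0],[[0,0,9.5],[0,0,0],0],[[0,0,9.5],[0,0,0],0],[[0,0,9.5],[0,0,0],0],[[0,0,9.5],[0,0,0],0],[[0,0,9.5],[0,0,0],0],[[0,0,0],[30,32,0],0],[[0,0,0],[40,42,0],0],[[0,0,0],[40,42,0],0],[[0,0,0],[30,32,0],0],[[0,0,0],[14,16,0],0]], squeeze=60)

```text
time_s: 6.32
ee_pos: [0.6145, 0.2072, 0.1786]
eef_rot: [3.142, -0.0, 0.085]
force: [0.1, -0.3, -1.7]
grip_width: 0.0156
```

```bash
python3 - <<'E'
from h import *
plan([.6137,.209,.15],5,8)
for n in('top','side'):
    im=ctrl.camera(n);cv2.imwrite(f'pics/{n}2.png',im[:,:,::-1])
t=cv2.imread('pics/top2.png');s=cv2.imread('pics/side2.png')
a=cv2.resize(t[130:260,220:420],(800,520),interpolation=cv2.INTER_CUBIC);cv2.imwrite('pics/t2c.png',a)
cv2.imwrite('pics/s2c.png',cv2.resize(s[140:290,250:450],(800,600),interpolation=cv2.INTER_CUBIC))
E
```

```text
t 6.33 p [0.6145 0.2072 0.1786] F [ 0.1 -0.3 -1.7] w 0.0156 q [15.4 31.8 72.4 -0.  75.8 10.5]
turn [ 8.   -0.02 -0.11]
shift in goal axes [-0.6  2.2 28.5]
shift now axes [-0.7 -1.8 28.6]
```

View pics/t2c.png

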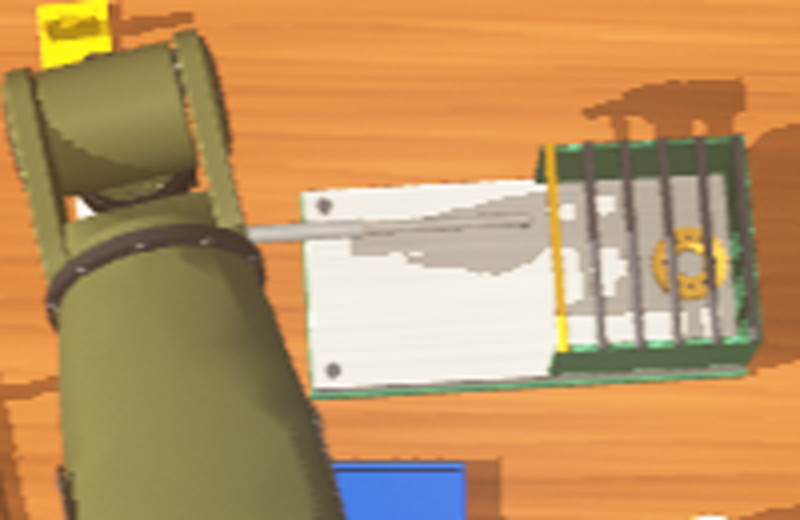

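View pics/s2c.png

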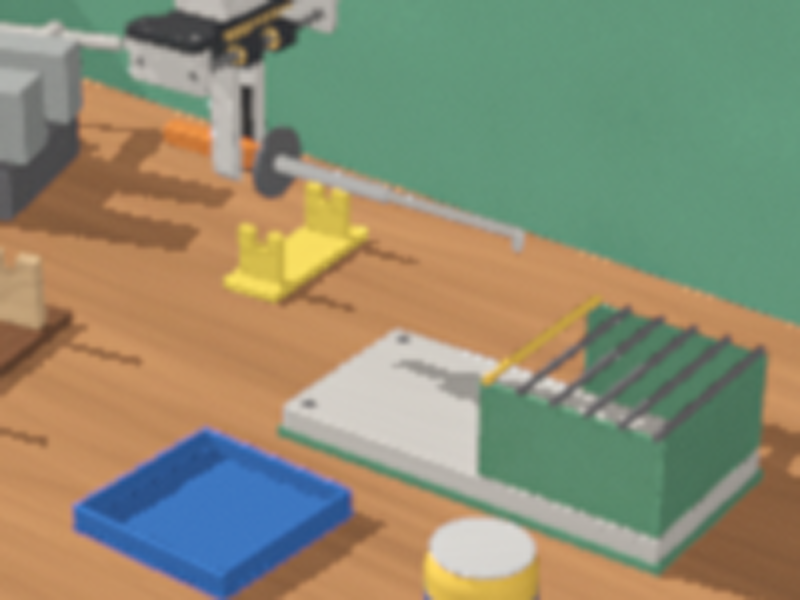

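```bash
python3 - <<'E'
from h import *
np.set_printoptions(precision=4,suppress=True)
T=cal('top');S=cal('side')
t=lambda u,v:(220+u/4-.4,130+v/4-.4)
s=lambda u,v:(250+u/4-.4,140+v/4-.4)
for a in[(528,219),(532,218)]:
  for b in[(519,236),(521,246)]:
    P,e=tri(T,t(*a),S,s(*b)); print(P,e)
    print('z.17',onz(T,t(*a),.17))
o=ctrl.get_obs();R=Ro.from_euler('xyz',o['eef_rot'])
print(R.inv().apply(P-np.array(o['ee_pos'])))
# rod line near the sleeve:
for u in[(260,234),(330,230)]: print(onz(T,t(*u),.18))
print('gear',[onz(T,t(690,263),z).round(4) for z in(.034,.04)])
C=np.array([.637,-.058]);y=5*np.pi/180
d=np.array([.6459,-.167])-C;print(d@[np.cos(y),np.sin(y)],d@[-np.sin(y),np.cos(y)])
E
python3 - <<'E'
import cv2
t=cv2.imread('pics/top2.png');cv2.imwrite('pics/t2d.png',cv2.resize(t[165:225,330:420],None,fx=8,fy=8,interpolation=cv2.INTER_CUBIC))
E
```

```text
[ 0.6355 -0.0401  0.1797] 0.0006282151421454024
z.17 [ 0.638  -0.0404  0.17  ]
[ 0.6378 -0.0405  0.1712] 0.00046296509526690864
z.17 [ 0.638  -0.0404  0.17  ]
[ 0.6351 -0.0418  0.1807] 0.0017824395847027376
z.17 [ 0.6388 -0.0431  0.17  ]
[ 0.6375 -0.0422  0.1722] 0.001960902415684252
z.17 [ 0.6388 -0.0431  0.17  ]
[0.002  0.251  0.0061]
[0.6201 0.1385 0.18  ]
[0.6241 0.092  0.18  ]
gear [array([ 0.6473, -0.1669,  0.034 ]), array([ 0.6457, -0.1661,  0.04  ])]
-0.0006338431464781874 -0.10936090820245443
```

View pics/t2d.png

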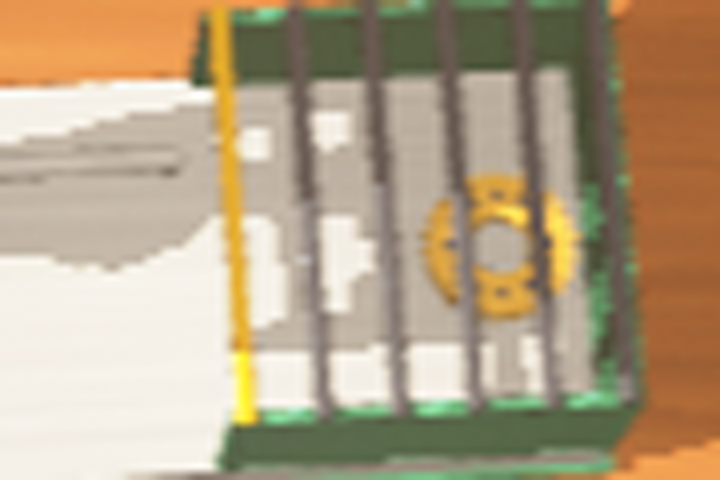

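```bash
python3 - <<'E'
from h import *
plan([.6097,.2313,.0948],5,8)
E
```

```text
t 6.42 p [0.6141 0.2077 0.1783] F [-0.5  1.2 -2.2] w 0.0154 q [15.5 31.8 72.4 -0.  75.7 10.6]
turn [ 8.01 -0.01 -0.12]
shift in goal axes [ -2.3 -12.   86. ]
shift now axes [ -2.4 -23.9  83.5]
```

Call:
drive_tool(increments=[[[0,0,0],[-2.4,-23.9,0],0],[[4,0,0],[0,0,0],0],[[4,0,0],[0,0,0],0],[[0,0,0],[0,2.9,20.7],0],[[0,0,0],[0,2.9,20.7],0],[[0,0,0],[0,2.9,20.7],0],[[0,0,0],[0,2.9,20.7],0],[[0,0,0],[0,0,0],0],[[0,0,0],[0,0,0],0]], squeeze=60)

```text
time_s: 7.55
ee_pos: [0.6087, 0.234, 0.0957]
eef_rot: [-3.002, -0.001, 0.088]
force: [-0.2, -0.2, -1.5]
grip_width: 0.0154
```

```bash
python3 - <<'E'
from h import *
plan([.6236,.0719,.0948],5,8)
for n in('top','side'):
    im=ctrl.camera(n);cv2.imwrite(f'pics/{n}3.png',im[:,:,::-1])
t=cv2.imread('pics/top3.png');s=cv2.imread('pics/side3.png')
cv2.imwrite('pics/t3c.png',cv2.resize(t[160:230,290:420],None,fx=6,fy=6,interpolation=cv2.INTER_CUBIC))
cv2.imwrite('pics/s3c.png',cv2.resize(s[170:280,290:450],None,fx=5,fy=5,interpolation=cv2.INTER_CUBIC))
E
```

```text
t 7.55 p [0.6087 0.234  0.0957] F [-0.2 -0.2 -1.5] w 0.0154 q [14.7 35.9 77.8  8.7 65.1  6.1]
turn [-0.02 -0.06  0.08]
shift in goal axes [  0.8 161.3 -21.8]
shift now axes [  0.6 161.3 -21.8]
```

View pics/t3c.png

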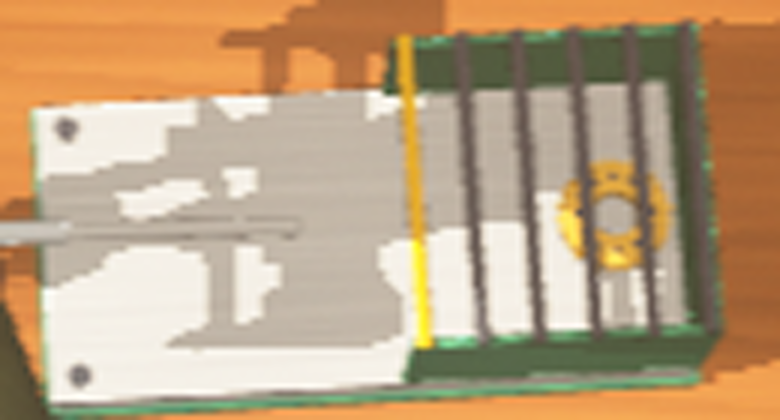

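View pics/s3c.png

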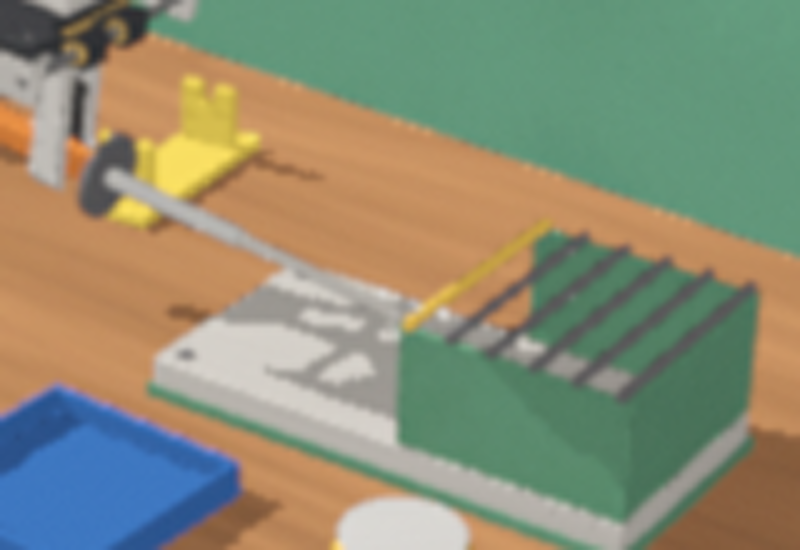

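```bash
python3 - <<'E'
from h import *
T=cal('top')
t=lambda u,v:(290+u/6-.4,160+v/6-.4)
o=ctrl.get_obs();p=np.array(o['ee_pos'])
for z in(.055,.062):
  q=onz(T,t(298,228),z);print(q,'tip outer fwd',(q-p)[:2]@[.0872,-.9962],'lat',(q-p)[:2]@[.9962,.0872])
g=onz(T,t(614,215),.037);print(g,'gear fwd',(g-p)[:2]@[.0872,-.9962],'lat',(g-p)[:2]@[.9962,.0872])
E
```

```text
[ 0.63092471 -0.01224032  0.055     ] tip outer fwd 0.2466183538762354 lat 0.00041578934119017254
[ 0.62907051 -0.01197864  0.062     ] tip outer fwd 0.2461959780108835 lat -0.001408553424276773
[ 0.64620724 -0.16598053  0.037     ] gear fwd 0.4011069871138766 lat 0.002234098384181218
```

Call:
drive_tool(increments=[[[0,0,0],[0.3,19.8,-2.78],0],[[0,0,0],[0.3,19.8,-2.78],0],[[0,0,0],[0.3,19.8,-2.78],0],[[0,0,0],[0.3,19.8,-2.78],0],[[0,0,0],[0.3,19.8,-2.78],0],[[0,0,0],[0.3,19.8,-2.78],0],[[0,0,0],[0.3,19.8,-2.78],0],[[0,0,0],[0.3,19.8,-2.78],0],[[0,0,0],[0,0,0],0],[[0,0,0],[0,0,0],0]], squeeze=60)

```text
time_s: 8.9
ee_pos: [0.6251, 0.0737, 0.0944]
eef_rot: [-3.002, 0.0, 0.087]
force: [-0.8, 1.3, -1.6]
grip_width: 0.0157
```

```bash
python3 - <<'E'
from h import *
plan([.6236,.0719,.0948],5,8)
for n in('top',):
    im=ctrl.camera(n);cv2.imwrite(f'pics/{n}4.png',im[:,:,::-1])
t=cv2.imread('pics/top4.png')
cv2.imwrite('pics/t4c.png',cv2.resize(t[160:230,340:420],None,fx=9,fy=8,interpolation=cv2.INTER_CUBIC))
E
```

```text
t 8.9 p [0.6251 0.0737 0.0944] F [-0.8  1.3 -1.6] w 0.0157 q [ 0.2 34.4 80.5  8.7 66.  -8.4]
turn [-0.01  0.   -0.  ]
shift in goal axes [-1.7  1.6 -0.6]
shift now axes [-1.7  1.6 -0.6]
```

View pics/t4c.png

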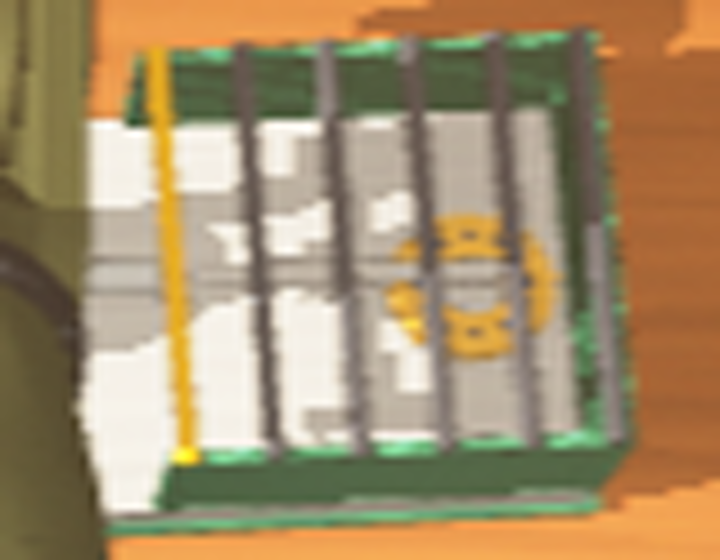

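```bash
python3 - <<'E'
from h import *
T=cal('top')
t=lambda u,v:(340+u/9-.4,160+v/8-.4)
o=ctrl.get_obs();p=np.array(o['ee_pos']);f=np.array([.0872,-.9962]);l=np.array([.9962,.0872])
g=onz(T,t(473,287),.037);print(g,'gear fwd',(g-p)[:2]@f,'lat',(g-p)[:2]@l)
for uv in[(515,273),(490,274),(380,273)]:
  for z in(.059,.065):
    q=onz(T,t(*uv),z);print(uv,z,(q-p)[:2]@f,(q-p)[:2]@l)
E
```

```text
[ 0.64609902 -0.16662725  0.037     ] gear fwd 0.24155939035658816 lat -6.240371827527077e-05
(515, 273) 0.059 0.25203076360594506 -0.001403182613523086
(515, 273) 0.065 0.251063827319214 -0.002971850375214429
(490, 274) 0.059 0.2440307588646641 -0.0012853615543347906
(490, 274) 0.065 0.24309300319066232 -0.0028544590771089314
(380, 273) 0.059 0.20900717419287673 0.0012286295134734159
(380, 273) 0.065 0.20819716965074883 -0.00034963797883535053
```

Call:
drive_tool(increments=[[[0,0,0],[1,0.56,3.96],0],[[0,0,0],[0,0.56,3.96],0],[[0,0,0],[0,0.56,3.96],0],[[0,0,0],[0,0.28,2],0],[[0,0,0],[0,0,0],0]], squeeze=60)

```text
time_s: 9.57
ee_pos: [0.6261, 0.0736, 0.0802]
eef_rot: [-3.002, 0.0, 0.087]
force: [-0.5, 0.2, -2.3]
grip_width: 0.0153
```

Call:
drive_tool(increments=[[[0,0,0],[0,0.35,2.5],0],[[0,0,0],[0,0,0],0]])

```text
time_s: 9.82
ee_pos: [0.6261, 0.0736, 0.0777]
eef_rot: [-3.002, 0.0, 0.087]
force: [-0.6, 0.2, -1.7]
grip_width: 0.0154
```

Call:
drive_tool(increments=[[[0,0,0],[0,0.28,2],0],[[0,0,0],[0,0,0],0]])

```text
time_s: 10.07
ee_pos: [0.6261, 0.0736, 0.0757]
eef_rot: [-3.002, 0.0, 0.087]
force: [-0.7, 0.0, -1.9]
grip_width: 0.0157
```

Call:
drive_tool(increments=[[[0,0,0],[0,0.2,1.5],0],[[0,0,0],[0,0,0],0]])

```text
time_s: 10.32
ee_pos: [0.6261, 0.0736, 0.0742]
eef_rot: [-3.002, 0.0, 0.087]
force: [-0.1, -1.0, -2.4]
grip_width: 0.0151
```

Call:
drive_tool(increments=[[[0,0,0],[0,0.2,1.5],0],[[0,0,0],[0,0,0],0]])

```text
time_s: 10.58
ee_pos: [0.6261, 0.0736, 0.0727]
eef_rot: [-3.002, 0.0, 0.087]
force: [-0.2, 0.6, -1.6]
grip_width: 0.0155
```

```bash
python3 - <<'E'
from h import *
for n in('top','side'):
    im=ctrl.camera(n);cv2.imwrite(f'pics/{n}5.png',im[:,:,::-1])
t=cv2.imread('pics/top5.png')
cv2.imwrite('pics/t5c.png',cv2.resize(t[160:230,340:420],None,fx=9,fy=8,interpolation=cv2.INTER_CUBIC))
s=cv2.imread('pics/side5.png')
cv2.imwrite('pics/s5c.png',cv2.resize(s[170:290,290:450],None,fx=5,fy=5,interpolation=cv2.INTER_CUBIC))
E
```

```text
(no output)
```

View pics/t5c.png

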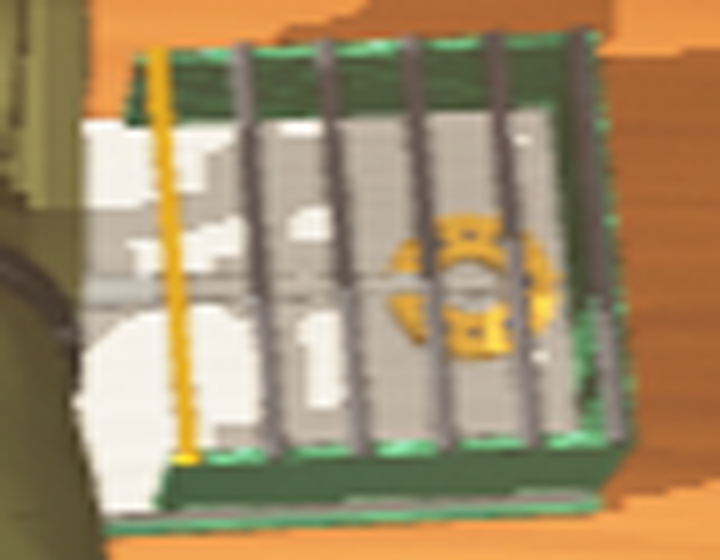

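View pics/s5c.png

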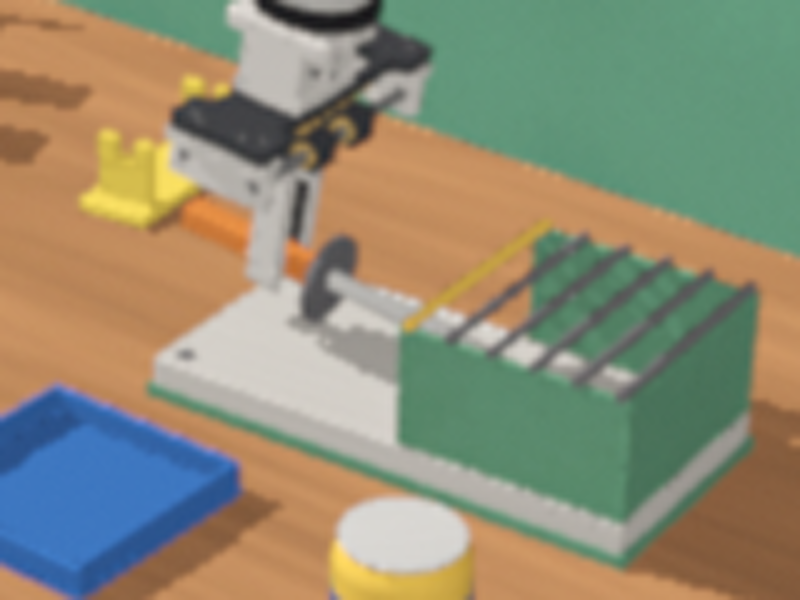

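Call:
drive_tool(increments=[[[0,0,0],[0,-5,0.7],0],[[0,0,0],[0,-5,0.7],0],[[0,0,0],[0,-5,0.7],0],[[0,0,0],[0,-5,0.7],0]])

```text
time_s: 11.18
ee_pos: [0.6244, 0.0941, 0.0728]
eef_rot: [-3.002, -0.0, 0.087]
force: [0.1, -0.8, -2.6]
grip_width: 0.0156
```

```bash
python3 - <<'E'
from h import *
im=ctrl.camera('top');cv2.imwrite('pics/top6.png',im[:,:,::-1]);t=im[:,:,::-1]
cv2.imwrite('pics/t6c.png',cv2.resize(t[160:230,340:420],None,fx=9,fy=8,interpolation=cv2.INTER_CUBIC))
E
```

```text
(no output)
```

View pics/t6c.png

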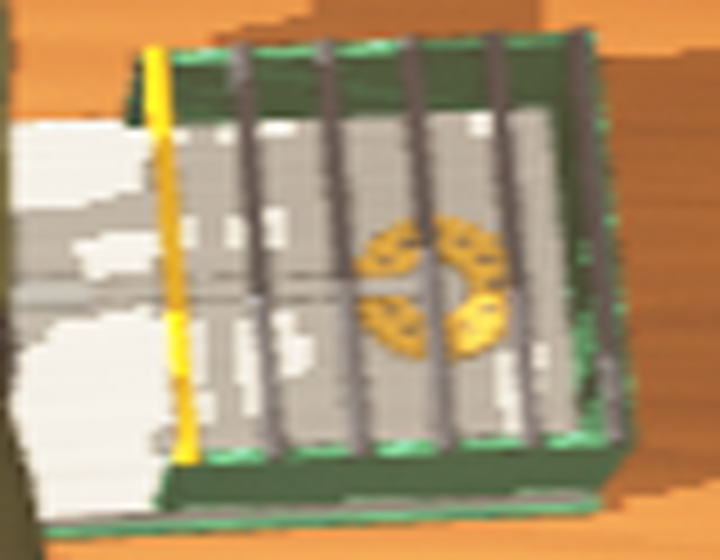

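The gear moved about 13 mm with the hook, so the tip is in its bore. I'll keep pulling.

Call:
drive_tool(increments=[[[0,0,0],[0,-8,1.12],0],[[0,0,0],[0,-9,1.27],0],[[0,0,0],[0,-9,1.27],0],[[0,0,0],[0,-9,1.27],0],[[0,0,0],[0,-9,1.27],0],[[0,0,0],[0,-9,1.27],0],[[0,0,0],[0,-9,1.27],0],[[0,0,0],[0,-9,1.27],0],[[0,0,0],[0,-9,1.27],0],[[0,0,0],[0,-9,1.27],0],[[0,0,0],[0,-9,1.27],0],[[0,0,0],[0,-9,1.27],0],[[0,0,0],[0,-9,1.27],0],[[0,0,0],[0,-9,1.27],0],[[0,0,0],[0,-9,1.27],0],[[0,0,0],[0,-9,1.27],0],[[0,0,0],[0,-9,1.27],0],[[0,0,0],[0,-7,1],0],[[0,0,0],[0,-4,0.56],0],[[0,0,0],[0,0,0],0]])

```text
time_s: 13.72
ee_pos: [0.61, 0.258, 0.0728]
eef_rot: [-3.002, -0.0, 0.087]
force: [0.4, 0.8, -1.9]
grip_width: 0.0154
```

```bash
python3 - <<'E'
from h import *
plan([.6097,.2313,.0948],5,8)
im=ctrl.camera('top');cv2.imwrite('pics/top7.png',im[:,:,::-1]);t=im[:,:,::-1]
cv2.imwrite('pics/t7c.png',cv2.resize(t[155:235,270:420],None,fx=5,fy=5,interpolation=cv2.INTER_CUBIC))
E
```

```text
t 13.72 p [0.61   0.258  0.0728] F [ 0.4  0.8 -1.9] w 0.0154 q [16.8 38.6 76.8  8.8 63.2  7.9]
turn [-0.01  0.    0.01]
shift in goal axes [ -2.6  23.3 -25.5]
shift now axes [ -2.6  23.3 -25.5]
```

View pics/t7c.png

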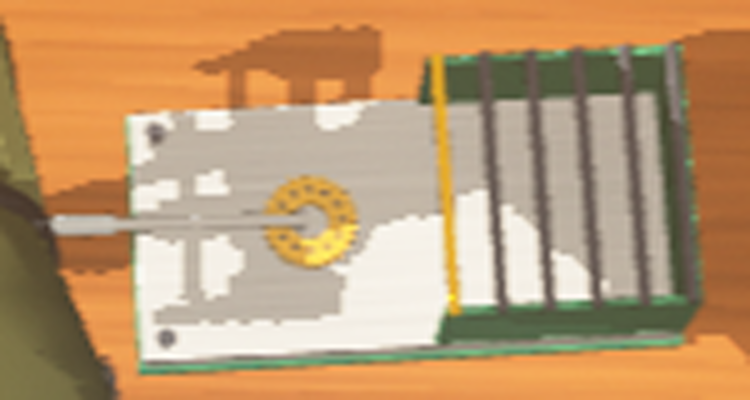

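Call:
drive_tool(increments=[[[0,0,0],[0,5,-0.7],0],[[0,0,0],[0,0,0],0],[[0,0,0],[0,-0.7,-5],0],[[0,0,0],[0,-1.4,-9.9],0],[[0,0,0],[0,-2.8,-19.8],0],[[0,0,0],[0,-2.8,-19.8],0],[[0,0,0],[0,-2.8,-19.8],0],[[-4,0,0],[0,0,0],0],[[-4,0,0],[0,0,0],0],[[0,0,0],[0,0,-30],0],[[0,0,0],[0,0,0],0]])

```text
time_s: 15.15
ee_pos: [0.6114, 0.2532, 0.1808]
eef_rot: [-3.14, -0.005, 0.087]
force: [-0.3, -0.0, -3.5]
grip_width: 0.0155
```

```bash
python3 - <<'E'
from h import *
plan([.4456,.359,.178],104,0)
im=ctrl.camera('top');cv2.imwrite('pics/top8.png',im[:,:,::-1]);t=im[:,:,::-1]
cv2.imwrite('pics/t8c.png',cv2.resize(t[155:235,270:420],None,fx=5,fy=5,interpolation=cv2.INTER_CUBIC))
E
```

```text
t 15.15 p [0.6114 0.2532 0.1808] F [-0.3 -0.  -3.5] w 0.0155 q [19.3 33.3 69.8  0.  76.6 14.3]
turn [  0.18  -0.26 -99.  ]
shift in goal axes [ 142.7 -135.2    2.8]
shift now axes [-155.9 -119.8    2.3]
```

View pics/t8c.png

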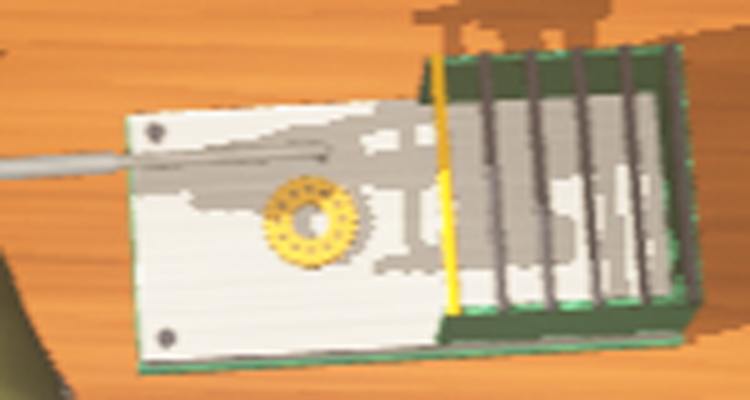

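The gear lies free and flat on the open bed at crop (311,222). Now I'll return the hook.

Call:
drive_tool(increments=[[[0,0,0],[-31.2,-24,0],0],[[0,0,0],[-31.2,-24,0],0],[[0,0,0],[-31.2,-24,0],0],[[0,0,0],[-31.2,-24,0],0],[[0,0,0],[-31.2,-24,0],0],[[0,0,-9],[0,0,0],0],[[0,0,-9],[0,0,0],0],[[0,0,-9],[0,0,0],0],[[0,0,-9],[0,0,0],0],[[0,0,-9],[0,0,0],0],[[0,0,-9],[0,0,0],0],[[0,0,-9],[0,0,0],0],[[0,0,-9],[0,0,0],0],[[0,0,-9],[0,0,0],0],[[0,0,-9],[0,0,0],0],[[0,0,-9],[0,0,0],0],[[0,0,0],[0,0,0],0],[[0,0,0],[0,0,0],0]])

```text
time_s: 17.45
ee_pos: [0.4445, 0.3585, 0.1773]
eef_rot: [-3.141, 0.0, 1.811]
force: [-0.0, -1.3, -2.4]
grip_width: 0.0151
```

```bash
python3 - <<'E'
from h import *
plan([.4456,.359,.12],104,0)
T=cal('top');g=onz(T,(270+311/5-.4,155+222/5-.4),.037);print('gear',g)
for n in('top','side'):
    im=ctrl.camera(n);cv2.imwrite(f'pics/{n}9.png',im[:,:,::-1])
s=cv2.imread('pics/side9.png');cv2.imwrite('pics/s9c.png',cv2.resize(s[140:260,180:330],None,fx=5,fy=5,interpolation=cv2.INTER_CUBIC))
E
```

```text
t 17.45 p [0.4445 0.3585 0.1773] F [-0.  -1.3 -2.4] w 0.0151 q [ 35.2  22.1  86.7   0.   71.2 -68.6]
turn [-0.04  0.01 -0.22]
shift in goal axes [ 0.2  1.2 57.3]
shift now axes [ 0.2  1.2 57.3]
gear [0.63092994 0.00869569 0.037     ]
```

View pics/s9c.png

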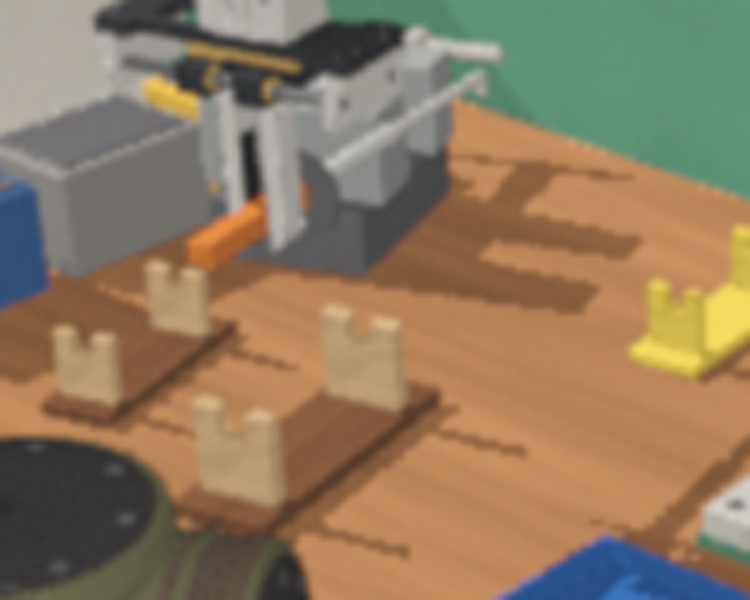

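The hook is still level in the grip and lined up with the notches. I'll lower it.

Call:
drive_tool(increments=[[[0,0,-0.2],[0.2,1.2,0],0],[[0,0,0],[0,0,25],0],[[0,0,0],[0,0,25],0],[[0,0,0],[0,0,25],0],[[0,0,0],[0,0,20],0],[[0,0,0],[0,0,12],0],[[0,0,0],[0,0,8],0],[[0,0,0],[0,0,3.5],0],[[0,0,0],[0,0,0],0]])

```text
time_s: 18.68
ee_pos: [0.4459, 0.3593, 0.0595]
eef_rot: [3.141, -0.0, 1.818]
force: [0.5, -0.1, -1.1]
grip_width: 0.0158
```

Call:
drive_tool(increments=[[[0,0,0],[0,0,1.2],0],[[0,0,0],[0,0,0],0],[[0,0,0],[0,0,0],0]])

```text
time_s: 19.05
ee_pos: [0.4458, 0.3592, 0.0583]
eef_rot: [3.141, -0.0, 1.818]
force: [-1.0, 0.4, -1.9]
grip_width: 0.0155
```

```bash
python3 - <<'E'
from h import *
im=ctrl.camera('side');cv2.imwrite('pics/sa.png',im[:,:,::-1])
s=cv2.imread('pics/sa.png');cv2.imwrite('pics/sac.png',cv2.resize(s[140:260,180:330],None,fx=5,fy=5,interpolation=cv2.INTER_CUBIC))
E
```

```text
(no output)
```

View pics/sac.png

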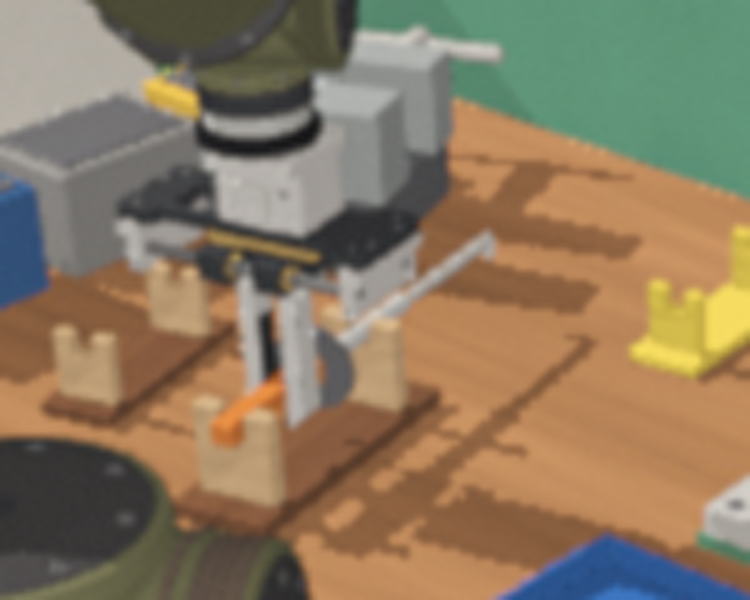

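The handle and rod are both in their notches. I'll release.

Call:
drive_tool(increments=[[[0,0,0],[0,0,0.4],0],[[0,0,0],[0,0,0],0.3],[[0,0,0],[0,0,0],0.6],[[0,0,0],[0,0,0],1],[[0,0,0],[0,0,0],1],[[0,0,0],[0,0,0],1],[[0,0,0],[0,0,0],1],[[0,0,0],[0,0,0],1]])

```text
time_s: 20.1
ee_pos: [0.4458, 0.3592, 0.0577]
eef_rot: [-3.142, -0.0, 1.819]
force: [0.9, 0.0, -0.2]
grip_width: 0.0822
```

Call:
drive_tool(increments=[[[0,0,0],[0,0,-10],1],[[0,0,0],[0,0,-25],1],[[0,0,0],[0,0,-30],1],[[0,0,0],[0,0,-30],1],[[0,0,0],[0,0,-25],1],[[0,0,0],[0,0,0],1]])

```text
time_s: 20.85
ee_pos: [0.4463, 0.3596, 0.1799]
eef_rot: [3.138, -0.001, 1.819]
force: [-0.4, 0.2, -0.1]
grip_width: 0.094
```

```bash
python3 - <<'E'
from h import *
plan([.6309,.0087,.14],5,0)
for n in('wrist','top','side'):
    im=ctrl.camera(n);cv2.imwrite(f'pics/{n}b.png',im[:,:,::-1])
s=cv2.imread('pics/sideb.png');cv2.imwrite('pics/sbc.png',cv2.resize(s[140:260,180:330],None,fx=5,fy=5,interpolation=cv2.INTER_CUBIC))
E
```

```text
t 20.85 p [0.4463 0.3596 0.1799] F [-0.4  0.2 -0.1] w 0.094 q [ 35.2  22.1  86.4  -0.   71.3 -69. ]
turn [ 9.000e-02 -2.400e-01  9.919e+01]
shift in goal axes [153.3 365.7  39.9]
shift now axes [-385.5   92.7   39.7]
```

View pics/sbc.png

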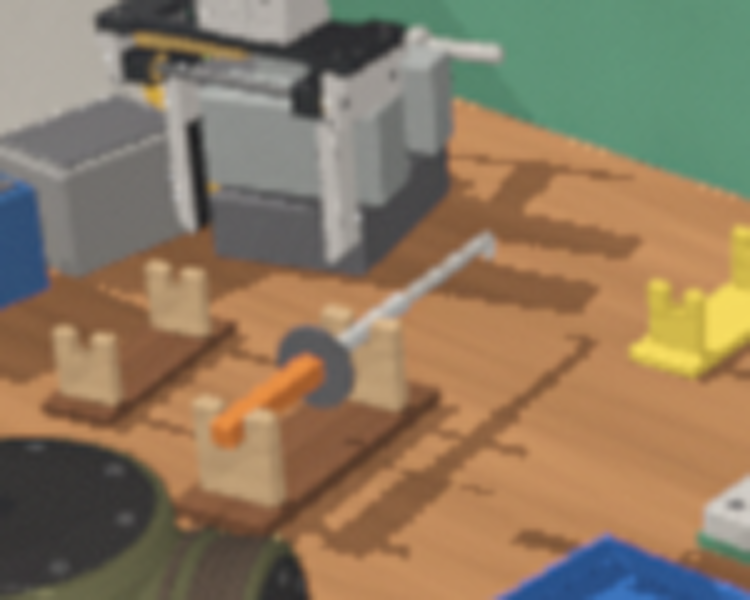

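View pics/wristb.png

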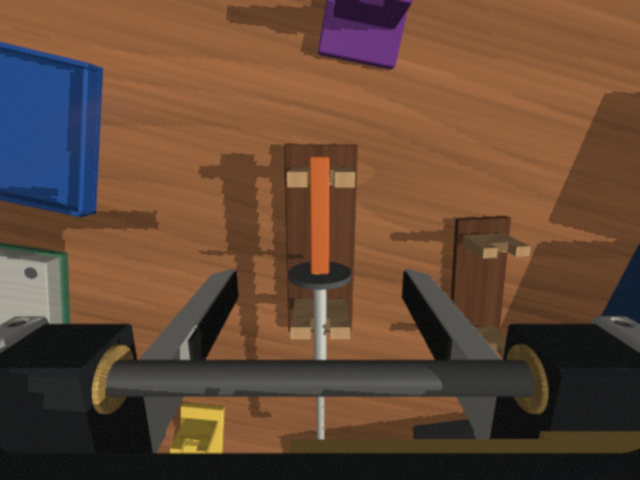

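The hook is back in both notches with the bend down. I'll go to the gear.

Call:
drive_tool(increments=[[[0,0,0],[-30,7,0],1],[[0,0,0],[-48,11.6,0],1],[[0,0,0],[-48,11.6,0],1],[[0,0,0],[-48,11.6,0],1],[[0,0,0],[-48,11.6,0],1],[[0,0,0],[-48,11.6,0],1],[[0,0,0],[-48,11.6,0],1],[[0,0,0],[-38,9,0],1],[[0,0,0],[-29.5,7,0],1],[[0,0,9.92],[0,0,4],1],[[0,0,9.92],[0,0,4],1],[[0,0,9.92],[0,0,4],1],[[0,0,9.92],[0,0,4],1],[[0,0,9.92],[0,0,4],1],[[0,0,9.92],[0,0,4],1],[[0,0,9.92],[0,0,4],1],[[0,0,9.92],[0,0,4],1],[[0,0,9.92],[0,0,4],1],[[0,0,9.92],[0,0,4],1]])

```text
time_s: 23.38
ee_pos: [0.6296, 0.0082, 0.1361]
eef_rot: [-3.141, 0.002, 0.081]
force: [0.1, -0.4, 0.3]
grip_width: 0.0937
```

Call:
drive_tool(increments=[[[0,0,0],[0,0,0],1],[[0,0,0],[0,0,0],1]])

```text
time_s: 23.62
ee_pos: [0.6299, 0.0081, 0.1372]
eef_rot: [-3.142, 0.001, 0.091]
force: [0.0, 0.7, -0.4]
grip_width: 0.0942
```

```bash
python3 - <<'E'
from h import *
W=cal('wrist')
im=ctrl.camera('wrist');cv2.imwrite('pics/wc.png',im[:,:,::-1])
plan([.6309,.0087,.1],5,0)
hs=cv2.cvtColor(im,cv2.COLOR_RGB2HSV);m=cv2.inRange(hs,(15,120,90),(32,255,255))
n,l,st,ce=cv2.connectedComponentsWithStats(m)
for i in range(1,n):
  if st[i,4]>150: print(st[i],ce[i],onz(W,ce[i],.037))
E
```

```text
t 23.68 p [0.63   0.0082 0.1374] F [-0.4  0.8  0.7] w 0.0942 q [-2.6 31.6 78.3 -0.  70.1 -7.8]
turn [-0.    0.02  0.18]
shift in goal axes [ 1.  -0.5 37.4]
shift now axes [ 1.  -0.5 37.4]
[ 291  206   67   66 2561] [323.98711441 238.2042171 ] [0.63224109 0.01251765 0.037     ]
[522 345  26  68 380] [539.23157895 378.78947368] [ 0.83953041 -0.10162137  0.037     ]
[ 92 348  21  63 301] [ 98.55481728 379.9833887 ] [ 0.44041221 -0.1398693   0.037     ]
[ 290  432  335   21 4774] [471.06158358 444.20863008] [ 0.79346616 -0.18042902  0.037     ]
```

View pics/wc.png

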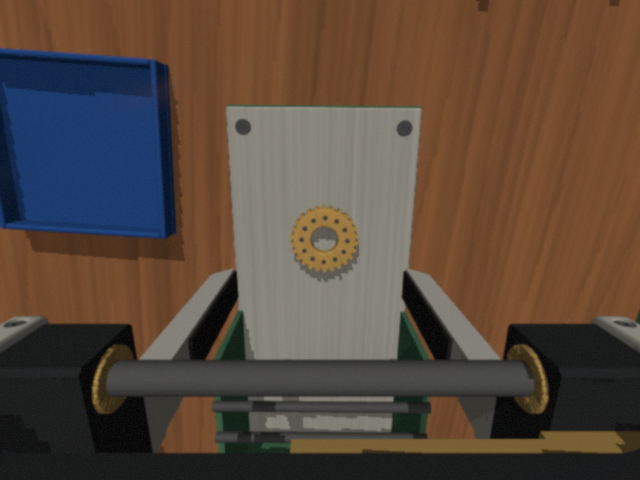

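```bash
python3 - <<'E'
from h import *
T=cal('top');im=cv2.cvtColor(cv2.imread('pics/top8.png'),cv2.COLOR_BGR2HSV)[170:220,310:350]
m=cv2.inRange(im,(15,110,90),(32,255,255));c,r=cv2.minEnclosingCircle(cv2.findNonZero(m));print(c,r)
for z in(.035,.037,.04):print(onz(T,(310+c[0],170+c[1]),z))
W=cal('wrist')
for uv in((227,107),(421,107)): print('bed end corners',onz(W,uv,.027))
C=np.array([.637,-.058]);y=np.radians(5);X=np.array([np.cos(y),np.sin(y)]);Y=np.array([-np.sin(y),np.cos(y)])
print('exp',C-.075*X+.17*Y,C+.075*X+.17*Y)
E
```

```text
(18.803621292114258, 14.579386711120605) 23.793684005737305
[0.67466381 0.01828151 0.035     ]
[0.67408797 0.0183188  0.037     ]
[0.67322421 0.01837474 0.04      ]
bed end corners [0.55008745 0.10551652 0.027     ]
bed end corners [0.69603084 0.11878766 0.027     ]
exp [0.54746892 0.10481642] [0.69689813 0.11788978]
```

Call:
drive_tool(increments=[[[0,0,0],[2.2,-2.6,0],1],[[0,0,0],[0,0,25],1],[[0,0,0],[0,0,25],1],[[0,0,0],[0,0,20],1],[[0,0,0],[0,0,12],1],[[0,0,0],[0,0,7],1],[[0,0,0],[0,0,0],1]], squeeze=25)

```text
time_s: 24.55
ee_pos: [0.6321, 0.0109, 0.0487]
eef_rot: [-3.142, 0.0, 0.087]
force: [0.4, -0.1, 0.2]
grip_width: 0.094
```

```bash
python3 - <<'E'
from h import *
plan([.632,.011,.047],5,0)
for n in('side','wrist'):
    im=ctrl.camera(n);cv2.imwrite(f'pics/{n}d.png',im[:,:,::-1])
s=cv2.imread('pics/sided.png');cv2.imwrite('pics/sdc.png',cv2.resize(s[160:280,290:440],None,fx=5,fy=5,interpolation=cv2.INTER_CUBIC))
E
```

```text
t 24.55 p [0.6321 0.0109 0.0487] F [ 0.4 -0.1  0.2] w 0.094 q [-2.3 37.9 81.3  0.  60.8 -7.3]
turn [-0.  0. -0.]
shift in goal axes [-0.1 -0.1  1.7]
shift now axes [-0.1 -0.1  1.7]
```

View pics/sdc.png

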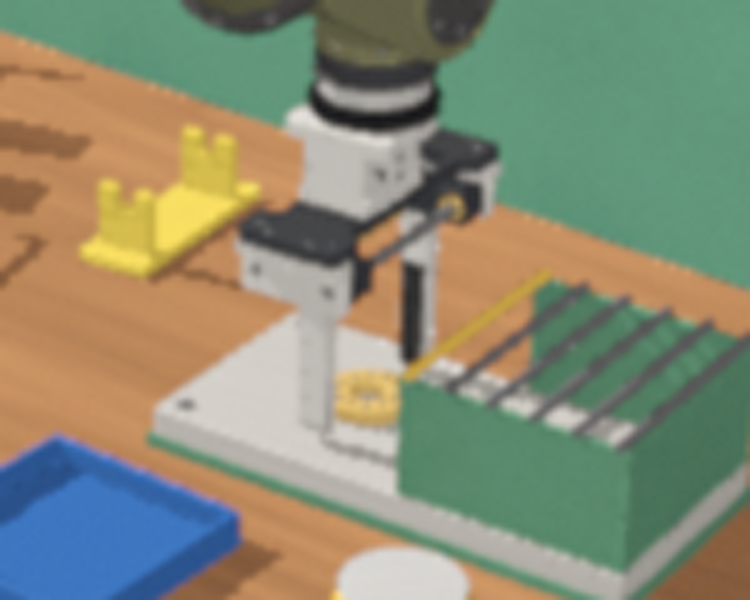

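View pics/wristd.png

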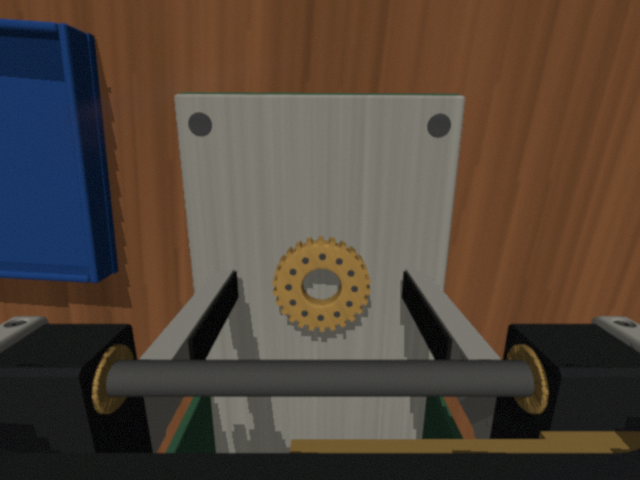

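Call:
drive_tool(increments=[[[0,0,0],[0,0,1.5],1],[[0,0,0],[0,0,0],1]])

```text
time_s: 24.9
ee_pos: [0.6321, 0.0109, 0.0474]
eef_rot: [3.142, -0.0, 0.087]
force: [-0.6, -0.7, 0.2]
grip_width: 0.0939
```

Call:
drive_tool(increments=[[[0,0,0],[0,0,0],0.5],[[0,0,0],[0,0,0],0.5],[[0,0,0],[0,0,0],0.3],[[0,0,0],[0,0,0],0.3],[[0,0,0],[0,0,0],0.3],[[0,0,0],[0,0,0],0.3],[[0,0,0],[0,0,0],0.3]], squeeze=30)

```text
time_s: 25.78
ee_pos: [0.6321, 0.011, 0.0472]
eef_rot: [3.142, -0.0, 0.087]
force: [1.3, -0.1, 0.3]
grip_width: 0.0508
```

```bash
python3 - <<'E'
from h import *
T=cal('top'); pts=[(30,533),(30,353),(209,533),(208,352)]
c=np.mean([onz(T,(280+u/3.7-.4,150+v/3.7-.4),.022) for u,v in pts],0);print('tray',c)
plan([c[0],c[1],.1],5,0)
W=cal('wrist'); im=ctrl.camera('wrist');cv2.imwrite('pics/we.png',im[:,:,::-1])
E
```

```text
tray [0.42635813 0.06132526 0.022     ]
t 25.77 p [0.6321 0.011  0.0472] F [ 1.3 -0.1  0.3] w 0.0508 q [-2.3 38.  81.4  0.  60.7 -7.3]
turn [ 0.   -0.01 -0.  ]
shift in goal axes [-200.5  -68.1  -52.8]
shift now axes [-200.5  -68.1  -52.8]
```

View pics/we.png

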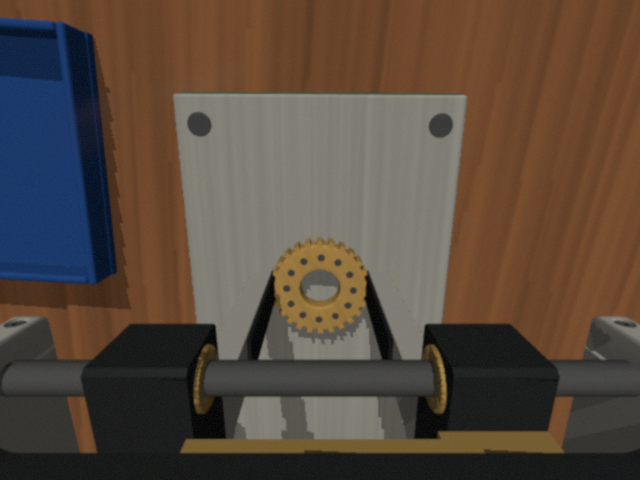

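Call:
drive_tool(increments=[[[0,0,0],[0,0,0],0],[[0,0,0],[0,0,0],0],[[0,0,0],[0,0,-8],0],[[0,0,0],[0,0,-15],0],[[0,0,0],[0,0,-20],0],[[0,0,0],[0,0,-20],0],[[0,0,0],[0,0,0],0]], squeeze=35)

```text
time_s: 26.7
ee_pos: [0.6329, 0.0109, 0.1127]
eef_rot: [3.141, -0.004, 0.087]
force: [0.8, 0.8, -2.2]
grip_width: 0.0505
```

```bash
python3 - <<'E'
from h import *
plan([.4264,.0613,.1],5,0)
im=ctrl.camera('wrist');cv2.imwrite('pics/wf.png',im[:,:,::-1])
E
```

```text
t 26.7 p [0.6329 0.0109 0.1127] F [ 0.8  0.8 -2.2] w 0.0505 q [-2.3 33.4 79.2 -0.  67.3 -7.3]
turn [ 0.03 -0.21 -0.  ]
shift in goal axes [-201.3  -68.2   12.7]
shift now axes [-201.4  -68.2   11.9]
```

View pics/wf.png

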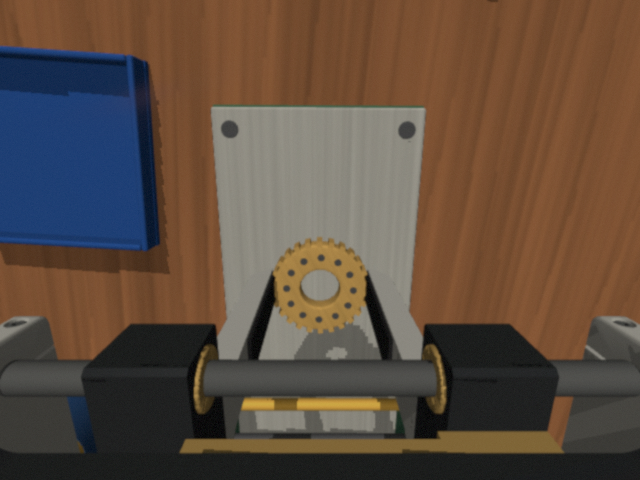

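The gear is held level. I'll carry it over the tray.

Call:
drive_tool(increments=[[[0,0,0],[-15,-5,0],0],[[0,0,0],[-28,-9.5,0],0],[[0,0,0],[-30,-10.2,0],0],[[0,0,0],[-30,-10.2,0],0],[[0,0,0],[-30,-10.2,0],0],[[0,0,0],[-30,-10.2,0],0],[[0,0,0],[-24,-8,0],0],[[0,0,0],[-14.3,-4.9,0],0],[[0,0,0],[0,0,0],0],[[0,0,0],[0,0,0],0]])

```text
time_s: 28.0
ee_pos: [0.4262, 0.0612, 0.1102]
eef_rot: [3.142, -0.0, 0.087]
force: [-0.2, -0.3, -1.8]
grip_width: 0.0505
```

```bash
python3 - <<'E'
from h import *
plan([.4264,.0613,.0275],5,0)
for n in('wrist','side'):
    im=ctrl.camera(n);cv2.imwrite(f'pics/{n}g.png',im[:,:,::-1])
E
```

```text
t 28.0 p [0.4262 0.0612 0.1102] F [-0.2 -0.3 -1.8] w 0.0505 q [  3.3  10.  112.5  -0.   57.5  -1.7]
turn [ 0.   -0.02 -0.01]
shift in goal axes [ 0.2 -0.1 82.7]
shift now axes [ 0.1 -0.1 82.7]
```

View pics/wristg.png

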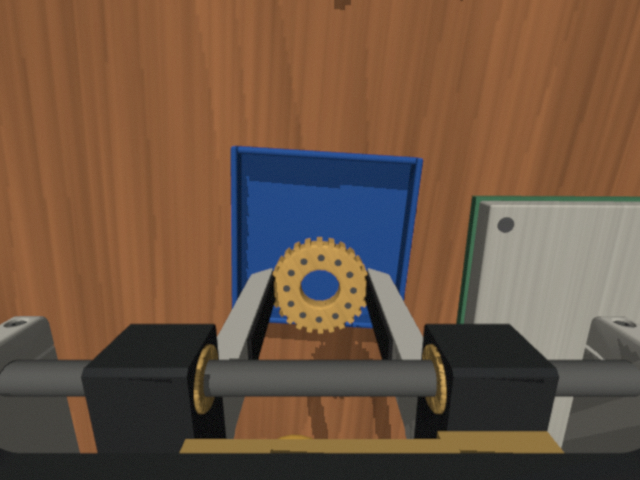

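Call:
drive_tool(increments=[[[0,0,0],[0,0,20],0],[[0,0,0],[0,0,22],0],[[0,0,0],[0,0,20],0],[[0,0,0],[0,0,12],0],[[0,0,0],[0,0,5],0],[[0,0,0],[0,0,0],0]])

```text
time_s: 28.85
ee_pos: [0.4258, 0.0613, 0.0313]
eef_rot: [-3.142, -0.0, 0.087]
force: [0.3, 0.8, -0.8]
grip_width: 0.0503
```

Call:
drive_tool(increments=[[[0,0,0],[0,0,2],0],[[0,0,0],[0,0,2],0],[[0,0,0],[0,0,0],0]])

```text
time_s: 29.22
ee_pos: [0.4255, 0.0613, 0.0272]
eef_rot: [3.142, -0.0, 0.087]
force: [0.2, -0.9, -0.6]
grip_width: 0.0504
```

Call:
drive_tool(increments=[[[0,0,0],[0,0,1],0],[[0,0,0],[0,0,0],0]])

```text
time_s: 29.48
ee_pos: [0.4255, 0.0613, 0.0262]
eef_rot: [3.142, 0.0, 0.087]
force: [0.0, 0.5, -1.5]
grip_width: 0.0506
```

Call:
drive_tool(increments=[[[0,0,0],[0,0,1],0],[[0,0,0],[0,0,0],0]])

```text
time_s: 29.72
ee_pos: [0.4257, 0.0614, 0.0258]
eef_rot: [3.142, -0.0, 0.087]
force: [-4.8, -1.2, 12.7]
grip_width: 0.0508
```

The force rose to 12.7 N at TCP z = 0.0258, so the gear is on the tray floor. I'll release it, opening only partly.

Call:
drive_tool(increments=[[[0,0,0],[0,0,-0.5],0],[[0,0,0],[0,0,0],0.6],[[0,0,0],[0,0,0],0.7],[[0,0,0],[0,0,0],0.7],[[0,0,0],[0,0,0],0.7],[[0,0,0],[0,0,-10],0.7],[[0,0,0],[0,0,-25],0.7],[[0,0,0],[0,0,-40],0.7],[[0,0,0],[0,0,-45],0.7],[[0,0,0],[0,0,-45],0.7],[[0,0,0],[0,0,0],0.7]])

```text
time_s: 31.1
ee_pos: [0.4267, 0.0615, 0.1941]
eef_rot: [3.141, -0.006, 0.087]
force: [-0.2, 0.4, 0.4]
grip_width: 0.0657
```

```bash
python3 - <<'E'
from h import *
plan([.4264,.0613,.2],5,0)
for n in('wrist','side','top'):
    im=ctrl.camera(n);cv2.imwrite(f'pics/{n}h.png',im[:,:,::-1])
    if n=='wrist':
        W=cal('wrist');m=cv2.inRange(cv2.cvtColor(im,cv2.COLOR_RGB2HSV),(15,120,90),(32,255,255))
        k,l,st,ce=cv2.connectedComponentsWithStats(m)
        for i in range(1,k):
            if st[i,4]>300: print(st[i],ce[i],onz(W,ce[i],.015))
E
```

```text
t 31.1 p [0.4267 0.0615 0.1941] F [-0.2  0.4  0.4] w 0.0657 q [  3.3   3.3 107.5   0.   68.9  -1.7]
turn [ 0.01 -0.36 -0.  ]
shift in goal axes [-0.3  0.1 -5.9]
shift now axes [-0.3  0.1 -5.9]
[ 292  195   52   52 1514] [317.50264201 220.44848085] [0.42332083 0.06265472 0.015     ]
[457 345  25  68 530] [473.20377358 381.92264151] [ 0.62313149 -0.11578861  0.015     ]
[ 218  412  384   41 7106] [406.16436814 441.04193639] [ 0.55771621 -0.20854214  0.015     ]
```

View pics/wristh.png

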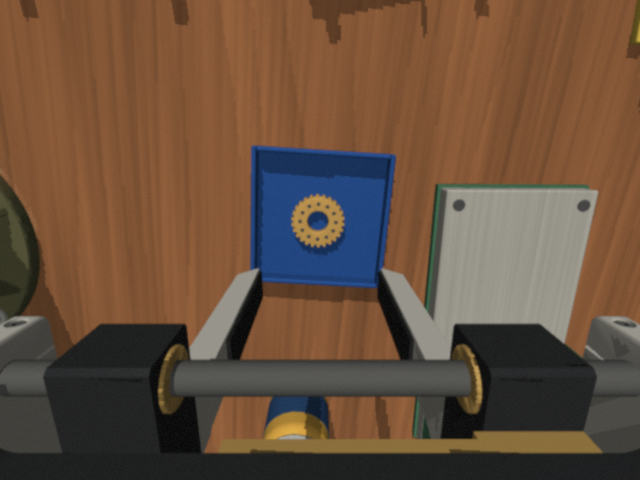

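View pics/sideh.png

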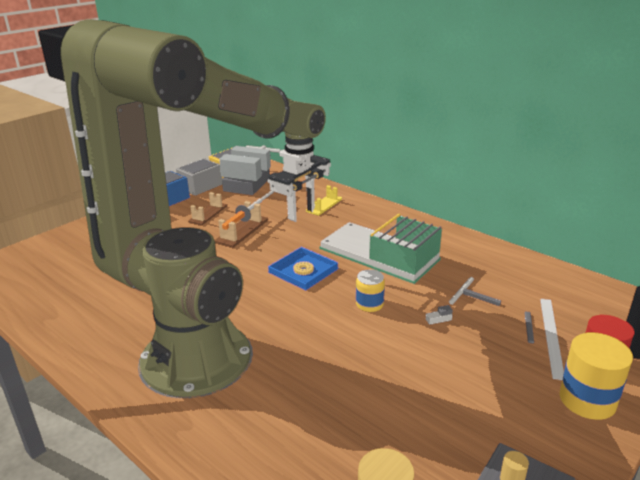

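View pics/toph.png

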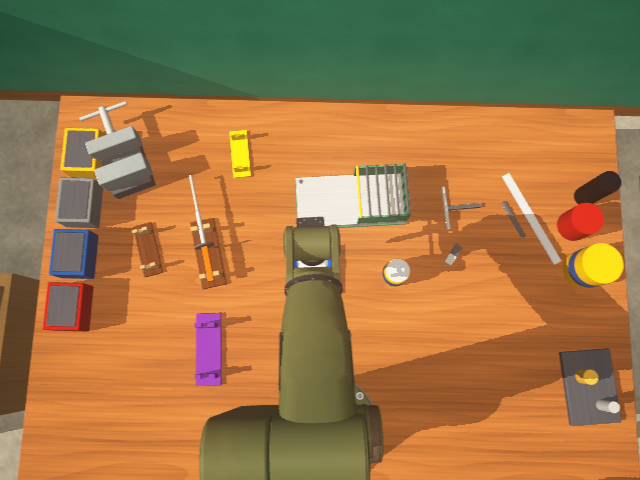

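The gear lies flat near the tray's centre, at wrist (317,220). The hook sits in its rest as it did at the start, and the tin, jaw and key have not moved: (397,271), (454,254) and (455,207) in the top view. I'm handing in.

```bash
python3 -c "
from station import ctrl
print(ctrl.hand_in())"
```

```text
the job is handed in; nothing more can be done
None
```

The gear is in the blue tray, the hook is back on its rest, and I handed the job in at about 31 s of the 69 s allowed. `hand_in` reports no verdict, so the results below come from my own last checks.

- **What I did:** I gripped the hook on the larger wooden rest and passed it in through the guard's open end, tilted 8° nose-down. I lowered the tip into the gear's bore and drew the gear to about 67 mm outside the opening. The hook then went back in both notches with the bent end down. I picked up the gear and lowered it to the tray floor; the force rose to 12.7 N on touching, and I backed off 0.5 mm before letting go.
- **Gear:** it lies flat in the tray, about 3 mm from the centre I measured for the tray.
- **Hook:** it looks the same in the side and top views as at the start, in both notches and bent end down.
- **Guard and bystanders:** I felt no contact with the guard. The tin, jaw and key are within a pixel or so of where they began in the top view. The arm is clear of everything.
- **Disagreements:** the wrist and top cameras differed by about 4 mm on the gear's position along the bed. I used a point nearer the wrist camera's reading, because the bed corners it gave matched to about 1 mm along the bed. One colour fit of the gear in the top view failed because its mask caught other things in view, and I did not use it.

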